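Slide an implant stem home in the V-groove holder

TASK

Take the long stem with the tapered end out of the rack and lay it in the open part of the specimen holder's V-groove, tapered end towards the stop screw. Then slide it gently along the groove, under the sprung hold-down, until it bears lightly but definitely on the stop screw, never ramming it, and leave it lying there, touching the stop. Leave the other things on the bench as they are.

Things in the scene. Friction and masses are not known exactly. Their poses are not given: they have to be found in the camera images.
- stem_mid (a point): The stem to load: a bare metal rod lying level in the rack, 16 mm diameter, 120 mm long, 0.13 to 0.22 kg; the only long one with a taper. This point is on its axis, half-way along its full-diameter part: the flat plain end is 49 mm behind it (-x), the end of the taper 71 mm ahead (+x). x runs along the stem towards the tapered end; y and z roll with it.
- stem_tip (a point): The same stem: centre of the flat 8.4 mm end face of its tapered end, on the axis; axes as stem_mid. The last 22 mm of the stem narrow by a 5 mm long chamfer to 10 mm, then to 8.4 mm diameter.
- stem: The same stem as a whole; origin and axes as stem_mid.
- holder: V-groove holder, black-anodised block on a bare aluminium 265 x 90 mm foot plate, fixed. Origin on the bench under the groove; x runs along the groove TOWARDS the stop, z up. Block 50 mm wide, top 45 mm high, from x = -125 to +65 mm, with a 90 degree groove 10 mm deep, in which a lying stem's axis is at y = 0, 46.3 mm above the bench.
- slot (a point): In the holder's frame x = -58, y = 0, z = 46.3 mm, axes as holder: over a finger slot 44 mm wide (x = -80 to -36 mm) cut across the block down to 16 mm above the bench, so a stem lying across it can be held with the fingertips below its axis. A stem laid with its tapered end at x = -10 to +15 mm rests on both sides of the slot, clear of the hold-down.
- hold_down (a point): Underside of the hold-down over the groove at holder x = +30 mm: a steel strip with a round foot, hinged on a post 26 to 44 mm to the +y side (72 mm high), sprung down with 1 to 3 N, 2.5 mm below the top of a lying stem: the stem's chamfer pushes in under it and lifts it. Pushing takes up to 3 N before it and, from there on, 2 to 9 N of friction, different each time.
- stop: End bracket of the holder, 10 x 50 x 54 mm, with its stop screw (screw_c0 in the rules). Origin at x = 97, y = 0, z = 8 mm in the holder's frame, axes as holder. The screw, 10 mm thick, 52 mm long, points along the groove's line at the stem, 46.3 mm above the bench. It is locked, but set differently each time: its flat end is at x = 63 to 87 mm in the holder's frame, NOT measured.
- stop_line (a point): Nearest place at which the end of the stop screw can be: on the groove's line at x = 63 mm in the holder's frame, 46.3 mm above the bench; axes as holder. The true end is 0 to 24 mm farther on (+x) and is found by feel. It is rigid. A light but definite bearing is a push 3 to 5 N above the sliding friction, kept for half a second; over 12 N on the screw is ramming.
- rack: Black plastic rack, 110 x 205 mm, fixed; origin on the bench under its centre. Two combs 6 mm thick at x = -27 and +27 mm, 43 mm high, carry three stems parallel to its x, at y = -70, 0 and +70 mm in any order, axes 46.3 mm above the bench, tapers to +x. Free space between the combs is 48 mm long, down to 8 mm above the bench.
- short_stem: Another stem in the rack, with a taper but 90 mm long, 16 mm diameter; origin half-way along its full-diameter part. Leave it.
- domed_stem: Another stem in the rack, 112 mm long, 16 mm diameter, one end domed, no taper. Leave it.
- forceps: Steel forceps, 135 mm long, 8 mm high, lying along the robot's side of the holder (its -y side). Leave them.
- hex_key: Dark hex key, 70 x 22 mm, 5 mm high, lying on the holder's +y side. Leave it.
- dish: Glass dish, 90 mm across, 15 mm high. Leave it.
- jar: White capped specimen jar, 52 mm diameter, 65 mm high. Leave it.
- spray: White bottle, 68 mm diameter, 170 mm high. Leave it.
- screwdriver: Screwdriver, 160 mm long, lying on the bench. Leave it.
Mind the look-alikes: they are no part of the job. Leave any blue, pink or yellow look-alike of the stem alone.

How it is judged:
On the way, in this order (a step that is already met when the one before it is completed fails the run):
1. the stem lies in the groove, tapered end towards the stop and still short of the sprung hold-down (z of stem_mid in the frame of holder between 0.0443137 and 0.0483137 m and y of stem_mid in the frame of holder between -0.002 and 0.002 m and z of stem_tip in the frame of holder between 0.0433137 and 0.0493137 m and y of stem_tip in the frame of holder between -0.003 and 0.003 m and x of stem_tip in the frame of holder between -0.06 and 0.027 m), for 0.2 s.
2. the stem lies in the groove and bears on the stop screw with at least 2 N (z of stem_mid in the frame of holder between 0.0443137 and 0.0483137 m and y of stem_mid in the frame of holder between -0.002 and 0.002 m and z of stem_tip in the frame of holder between 0.0433137 and 0.0493137 m and y of stem_tip in the frame of holder between -0.003 and 0.003 m and contact force between stem and stop above 2 N), for 0.2 s.
At the end, for the whole second after the job is handed in: The stem lies at rest and released in the groove, seated within 2 mm in height and sideways, its tapered end against the stop screw: at most 1.5 mm gap, that is the middle of the 52 mm long screw (screw_c0) at most 98.5 mm ahead of stem_mid (z of stem_mid in the frame of holder between 0.0443137 and 0.0483137 m and y of stem_mid in the frame of holder between -0.002 and 0.002 m and z of stem_tip in the frame of holder between 0.0433137 and 0.0493137 m and y of stem_tip in the frame of holder between -0.003 and 0.003 m and x of screw_c0 in the frame of stem_mid below 0.0985 m and linear speed of stem below 0.01 m/s and contact force between each of the arm, the fingers and stem below 0.05 N); the robot touches nothing.
It fails at once if the stem is rammed on the stop screw (over 12 N) (contact force between stem and stop above 12 N).
It fails at once if the stem is slammed or pressed into the holder (over 50 N) (contact force between stem and holder above 50 N).
It fails at once if another stem or a bystander is moved by over 15 mm (distance of any of short_stem, domed_stem, forceps, hex_key, dish, jar, spray, screwdriver from where it was at the start of the episode above 0.015 m).
It also fails if it takes over 69 s, if anything falls off the work surface, if the arm or the gripper's body presses on something with over 40 N, if the wrist force passes 120 N, or if a joint passes its speed limit or range.

ROBOT

A 7-joint arm with a two-finger parallel gripper is mounted at the origin on the work surface. World frame = base frame: x ahead of the robot, y to its left, z up, the work surface at z = 0. Lengths are in m, angles in rad, forces in N, time in s.
With the tool pointing down it reaches from about 0.425 to 0.95 m from the base axis. Payload 4.7 kg.
Tool frame: the origin (TCP) lies between the finger pads; the fingertips stand 17 mm ahead of it and the grasp point (between the pads) lies 2 mm behind it; z points along the fingers, y is the line along which they close (so a half turn about z gives the same grasp; the last joint's range is limited). The gripper opens to 85 mm and grips with 20 to 120 N. Pads are 22 mm wide; open, the fingers measure 114 mm over their backs; the gripper's body (76 mm by 85 mm) begins 54 mm behind the grasp point. The pads swing forward as they close: fully open they stand 13 mm farther back than shut.
Start: joints at [1.173, 0.469, -0.049, 1.532, 0.024, 1.141, -0.082], TCP at [0.243, -0.63, 0.248] pointing down, gripper open.
Joint ranges: [-2.59, 2.59], [-0.33, 1.99], [-1.39, 1.29], [0.1, 2.45], [-1.04, 4.18], [0.21, 1.99], [-2.66, 2.66]. Speed limits (rad/s): [2.57, 2.57, 3.14, 3.14, 3.14, 3.14, 3.14].

INTERFACE

Orientations are given as a unit quaternion [x, y, z, w].
In Python, from cell import goto, move_l, set_joints, gripper_to, pause, solve_ik, get_state, read_camera, calibration, IKError, sign_off gives the robot as it stands. Calls block until the motion is done:
- goto(position, orientation): joint-space move of the TCP to a pose.
- move_l(position, attitude=None, feed=0.15, threshold=None): straight line of the TCP; attitude=None keeps the orientation; feed is the mean speed in m/s. With threshold (N) it stops when the force on the tool has changed by that much, and returns True; else False.
- set_joints(angles): joint-space move.
- gripper_to(opening, squeeze=None): finger opening in m; squeeze is the grip in N (None keeps the last); returns when the fingers have stopped.
- pause(seconds).
- solve_ik(position, orientation): joint angles nearest the present ones, or None.
- get_state(): the state.
- read_camera(name): name is "scene" or "top" or "wrist"; returns the picture (480x640x3 uint8, blue, green, red); there is no depth.
- calibration(name): a dict with "intrinsics" (3x3 intrinsics, pixels), "D" ([k1, k2, p1, p2, k3] as OpenCV has them; the pictures are not rectified), "R" (3x3) and "t" (3): a world point X has camera coordinates R X + t. Camera axes: x right, y down, z forward; pixel columns grow to the right and rows downward; lengths in m; the calibration is good to about 2 mm. A picture is of the moment at which its call begins: read the wrist's pose just before it. calibration takes no time and is no camera call; for the wrist camera it gives the pose at the moment of the call.
A pose or a line that the arm cannot do raises IKError and nothing moves.
- sign_off(): hands the job in; it is judged then, once.
The state is a dict: "clock": time; "joint_positions": joint angles; "dq": joint speeds; "tau": joint torques, N m; "position": TCP position; "tcp_rot": TCP orientation; "force": force on the tool from outside, world axes, zero at the start; "wrist_torque": the same for the moment, N m; "opening": finger opening in m; "gripper_force": force on a finger pad.
Only numpy, scipy, OpenCV 4.12 (cv2) and the standard library are available. Lean on these libraries where they do the work, as an engineer would, in place of code of your own. Each camera call takes 0.05 s, during which the arm holds its last target. There are 200 camera calls.

## Working session

There is one attempt and no reset: what is moved stays moved. The work goes in short steps, each a Python script; the robot and the scene stay as the last script left them, time stands still between calls to the robot, and variables do not carry over. Pictures are saved under pics/ and viewed, at most 13 in all, crops included, and the job is handed in when it is done.

```bash
mkdir -p pics; ls; python3 - <<'E'
from cell import *
import cv2
for n in("scene","top"):
    cv2.imwrite(f"pics/{n}0.png",read_camera(n))
    c=calibration(n);print(n,c)
print(get_state())
E
```

```text
pics
scene {'intrinsics': array([[476.34684886,   0.        , 324.70788421],
       [  0.        , 476.34684886, 246.05826104],
       [  0.        ,   0.        ,   1.        ]]), 'D': array([-0.02281773,  0.        ,  0.        ,  0.        ,  0.        ]), 'R': array([[-0.12074812,  0.99248558, -0.01980567],
       [ 0.69748573,  0.0706272 , -0.71310971],
       [-0.70635228, -0.09992083, -0.70077263]]), 't': array([-0.00459346, -0.34478173,  1.2867936 ])}
top {'intrinsics': array([[564.31047326,   0.        , 322.11773072],
       [  0.        , 564.31047326, 246.60842364],
       [  0.        ,   0.        ,   1.        ]]), 'D': array([0.0305621, 0.       , 0.       , 0.       , 0.       ]), 'R': array([[-0.00439124, -0.99998719,  0.00251866],
       [-0.9947379 ,  0.00411035, -0.10236998],
       [ 0.10235832, -0.00295494, -0.9947432 ]]), 't': array([0.08804856, 0.57600408, 1.32188237])}
{'clock': 0.1, 'joint_positions': array([ 1.17311212,  0.46938607, -0.04860981,  1.53356188,  0.02409613,
        1.1410114 , -0.08228162]), 'dq': array([ 6.66694196e-04, -2.82773333e-03, -1.02254589e-03, -3.33087227e-03,
        1.14918096e-03, -2.28085565e-05, -2.49275570e-04]), 'tau': array([ 1.02884740e-03, -5.11514890e+01, -4.68339678e-02, -2.38391733e+01,
        1.08215478e-02,  4.37509851e-03, -5.82033664e-06]), 'position': array([ 0.24317061, -0.62914873,  0.24735467]), 'tcp_rot': array([ 9.83042112e-01,  1.83377787e-01, -1.88687251e-04, -8.70430194e-04]), 'force': array([-0.30898255,  0.29833737, -0.51855343]), 'wrist_torque': array([0.0358036 , 0.03779402, 0.05624146]), 'gripper_force': 0.0, 'opening': 0.08531232649817933}
```

View pics/scene0.png

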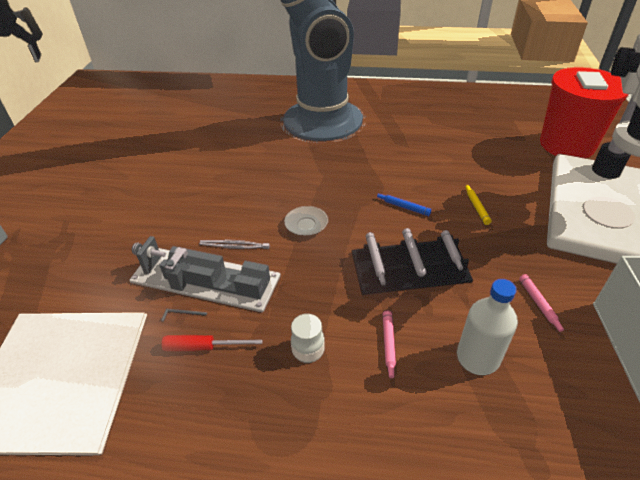

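View pics/top0.png

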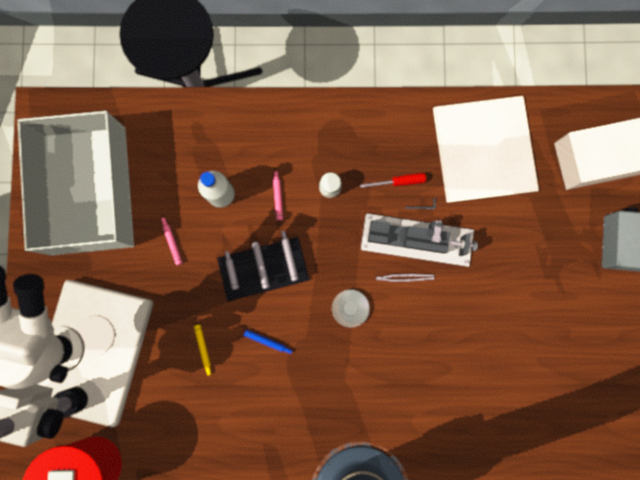

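```bash
python3 - <<'E'
import cv2,numpy as np
t=cv2.imread("pics/top0.png");s=cv2.imread("pics/scene0.png")
def cr(i,x,y,w,h,k=5):
    o=cv2.resize(i[y:y+h,x:x+w],None,fx=k,fy=k,interpolation=cv2.INTER_CUBIC)
    for a in range(0,w,10):
        cv2.line(o,(a*k,0),(a*k,5 if (x+a)%50 else 14),(0,255,255),1)
        if (x+a)%20==0: cv2.putText(o,str(x+a),(a*k,24),0,.4,(0,255,255),1)
    for a in range(0,h,10):
        cv2.line(o,(0,a*k),(5,a*k),(0,255,255),1)
        if (y+a)%20==0: cv2.putText(o,str(y+a),(8,a*k+4),0,.4,(0,255,255),1)
    return o
a=np.vstack([cr(t,210,220,130,60+25,5)[:, :650],])
cv2.imwrite("pics/c1.png",np.vstack([cr(t,210,225,140,60+15,4)[:300],cr(s,340,225,140,70,4)]))
cv2.imwrite("pics/c2.png",np.vstack([cr(t,350,205,150,65,4),cr(s,120,230,150,0+80,4)]) if 0 else np.vstack([cr(t,350,210,160,60,4)[:240],cr(s,125,235,160,75,4)]))
E
```

```text
(no output)
```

View pics/c1.png

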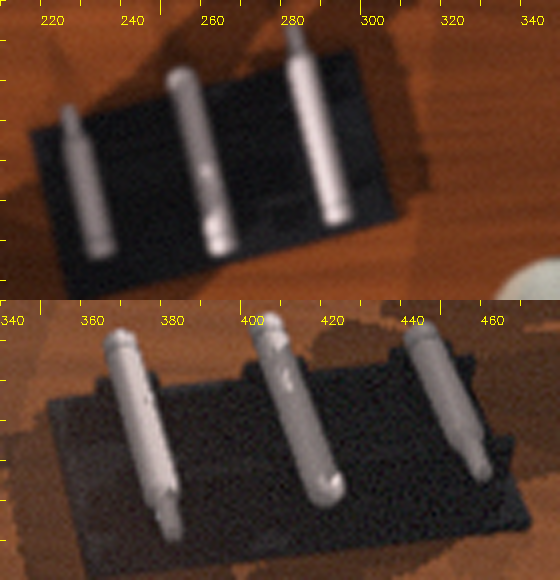

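View pics/c2.png

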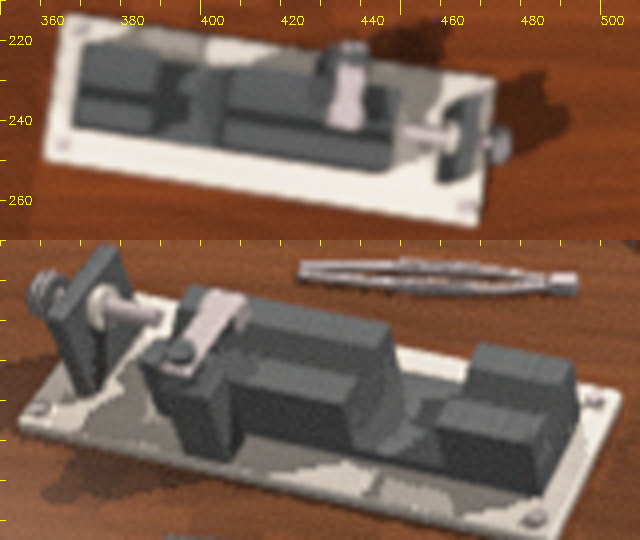

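```bash
cat > h.py <<'E'
import numpy as np, cv2
from cell import *
from scipy.spatial.transform import Rotation as Ro
def ray(c,uv):
    n=cv2.undistortPoints(np.array([[uv]],float),c["intrinsics"],c["D"])[0,0]
    d=c["R"].T@np.array([*n,1.]); return -c["R"].T@c["t"],d/np.linalg.norm(d)
def onz(c,uv,z):
    o,d=ray(c,uv); return o+d*(z-o[2])/d[2]
def tri(obs):
    A=np.zeros((3,3));b=np.zeros(3)
    for c,uv in obs:
        o,d=ray(c,uv);P=np.eye(3)-np.outer(d,d);A+=P;b+=P@o
    X=np.linalg.solve(A,b)
    return X,[round(float(np.linalg.norm((np.eye(3)-np.outer(d,d))@(X-o)))*1e3,1) for o,d in [ray(c,uv) for c,uv in obs]]
def proj(c,X):
    return cv2.projectPoints(np.array(X,float).reshape(-1,3),cv2.Rodrigues(c["R"])[0],c["t"],c["intrinsics"],c["D"])[0][:,0]
def down(yaw): # tool z down, tool x at yaw, closing dir y = yaw-90deg
    return (Ro.from_euler('z',yaw)*Ro.from_euler('x',np.pi)).as_quat()
E
python3 - <<'E'
from h import *
np.set_printoptions(precision=4,suppress=True)
t=calibration("top");s=calibration("scene")
a,ea=tri([(t,(283.2,231.2)),(s,(383.2,284.2))]);b,eb=tri([(t,(294.5,279.5)),(s,(370,233.8))])
print("tip",a,ea,"rear",b,eb)
A=onz(t,(283.2,231.2),.0463);B=onz(t,(294.5,279.5),.0463);print("top z=.0463",A,B,np.linalg.norm(A-B),np.degrees(np.arctan2(*(A-B)[1::-1])))
F=[onz(t,p,.008) for p in[(366.2,213.2),(473.8,228.8),(468.2,266.5),(360.8,250)]]
print(np.array(F)[:,:2]);
for i in range(4):
    d=F[(i+1)%4]-F[i];print(np.linalg.norm(d),np.degrees(np.arctan2(d[1],d[0])))
print("scene",onz(s,(130,280),.008),onz(s,(280,273),.008))
print("groove",[onz(t,p,.038)[:2] for p in [(369.5,233),(447,243.8)]],"block ends z45",[onz(t,p,.045)[:2] for p in[(371.7,220.5),(368.2,241.8),(447.5,253)]])
st=get_state();print(Ro.from_quat(st["tcp_rot"]).as_matrix())
c=calibration("wrist");R=Ro.from_quat(st["tcp_rot"]).as_matrix()
print("cam in tool",R.T@(-c["R"].T@c["t"]-st["position"]),c["R"]@R,c["intrinsics"])
E
```

```text
tip [0.6122 0.1789 0.0424] [0.9, 0.9] rear [0.4971 0.1509 0.0496] [0.1, 0.1]
top z=.0463 [0.6117 0.1777 0.0463] [0.4972 0.1509 0.0463] 0.11763470497881914 13.196146348605444
[[ 0.6603 -0.0227]
 [ 0.6207 -0.2843]
 [ 0.5287 -0.2679]
 [ 0.5699 -0.0085]]
0.2645757263236777 -98.61967468692137
0.09342440834696059 169.86359266622983
0.26263229049342873 80.97741845872639
0.09154634090088785 -8.946948735651189
scene [ 0.6202 -0.2799  0.008 ] [ 0.5744 -0.0082  0.008 ]
groove [array([ 0.6077, -0.0275]), array([ 0.581 , -0.2114])] block ends z45 [array([ 0.6367, -0.0325]), array([ 0.5858, -0.0236]), array([ 0.5584, -0.2104])]
[[ 0.9327  0.3605 -0.0007]
 [ 0.3605 -0.9327  0.0016]
 [-0.0001 -0.0018 -1.    ]]
cam in tool [ 0.0714  0.001  -0.1262] [[-0.0006  1.     -0.0003]
 [-0.9606 -0.0007 -0.2781]
 [-0.2781  0.0001  0.9606]] [[429.1706   0.     323.9728]
 [  0.     429.1706 248.0073]
 [  0.       0.       1.    ]]
```

```bash
cat > shots.py <<'E'
from h import *
import pickle
D={}
q1=down(np.radians(13.5)); q2=down(np.radians(-98.6))
def shot(n,p,q):
    goto(p,q);pause(.3);c=calibration("wrist");im=read_camera("wrist");cv2.imwrite(f"pics/{n}.png",im);D[n]=c
    s=get_state();print(n,s["clock"],s["position"],s["joint_positions"].round(2))
h=np.array([-.1495,-.9888]);hy=np.array([.9888,-.1495]); slot=np.array([.592,-.0975])
shot("w3",[*(slot+.06*hy+.05*h),.23],q2)
shot("w4",[*(slot-.03*hy+.05*h),.23],q2)
shot("w1",[.545,.162-.02,.22],q1)
shot("w2",[.545,.162+.05,.22],q1)
pickle.dump(D,open("D.pkl","wb"))
E
python3 shots.py; python3 - <<'E'
import cv2,numpy as np
for a,b,n in(("w1","w2","m1"),("w3","w4","m2")):
    cv2.imwrite(f"pics/{n}.png",np.hstack([cv2.resize(cv2.imread(f"pics/{i}.png"),(400,300),interpolation=cv2.INTER_AREA) for i in (a,b)]))
cv2.imwrite("pics/m.png",np.vstack([cv2.imread("pics/m1.png"),cv2.imread("pics/m2.png")]))
E
```

```text
w3 2.6667 [ 0.64369286 -0.15634088  0.22998521] [-0.51  0.69  1.11  1.63 -0.65  1.24 -2.56]
w4 3.4667 [ 0.55539904 -0.14268045  0.22993232] [-0.65  0.56  1.2   1.85 -0.58  1.14 -2.54]
w1 4.9167 [0.54517803 0.14129522 0.21995136] [-0.91  0.38  0.75  1.87 -0.3   1.01 -1.37]
w2 5.65 [0.54515951 0.21100947 0.22017156] [-0.99  0.41  0.73  1.82 -0.32  1.03 -1.47]
```

View pics/m.png

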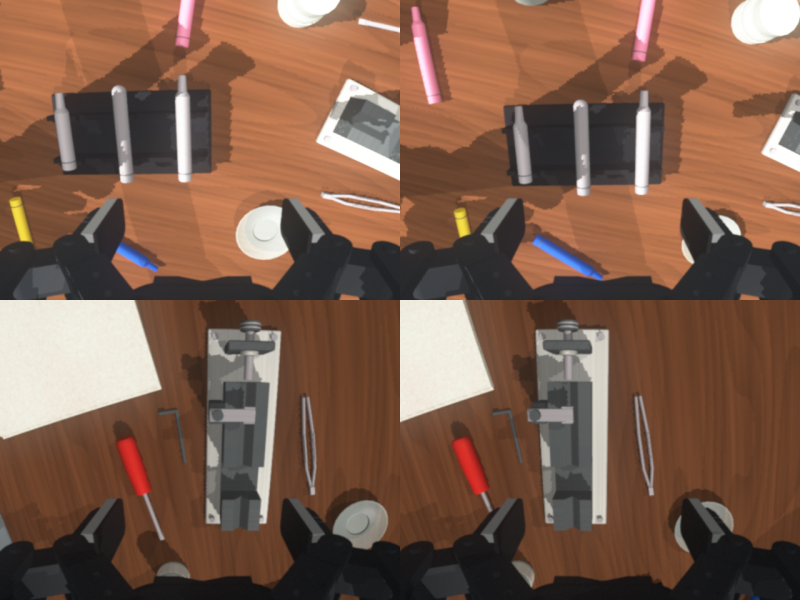

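```bash
python3 - <<'E'
import cv2,numpy as np
def cr(n,x,y,w,h,k):
    i=cv2.imread(f"pics/{n}.png")
    o=cv2.resize(i[y:y+h,x:x+w],None,fx=k,fy=k,interpolation=cv2.INTER_CUBIC)
    o=np.clip(255*(o/255.)**.6,0,255).astype(np.uint8)
    for a in range(0,w,10):
        cv2.line(o,(a*k,0),(a*k,5),(0,255,255),1)
        if (x+a)%20==0: cv2.putText(o,str(x+a),(a*k-8,16),0,.35,(0,255,255),1)
    for a in range(0,h,10):
        cv2.line(o,(0,a*k),(5,a*k),(0,255,255),1)
        if (y+a)%20==0: cv2.putText(o,str(y+a),(8,a*k+4),0,.35,(0,255,255),1)
    return o
cv2.imwrite("pics/n1.png",np.hstack([cr("w1",300,140,130,180,0+3),cr("w2",430,170,130,180,3)]))
cv2.imwrite("pics/n2.png",np.hstack([cr("w3",320,40,133,200*0+200,3)[:600],cr("w4",200+20+20,40,133,200,3)]) if 0 else np.hstack([cr("w3",400-80+0,30,180,220*1,2*1)[:600] if 0 else cv2.resize(cr("w3",320,130,130,200,3),None,fx=1,fy=1),cr("w4",260-20,130,130,200,3)]))
E
```

```text
(no output)
```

View pics/n1.png

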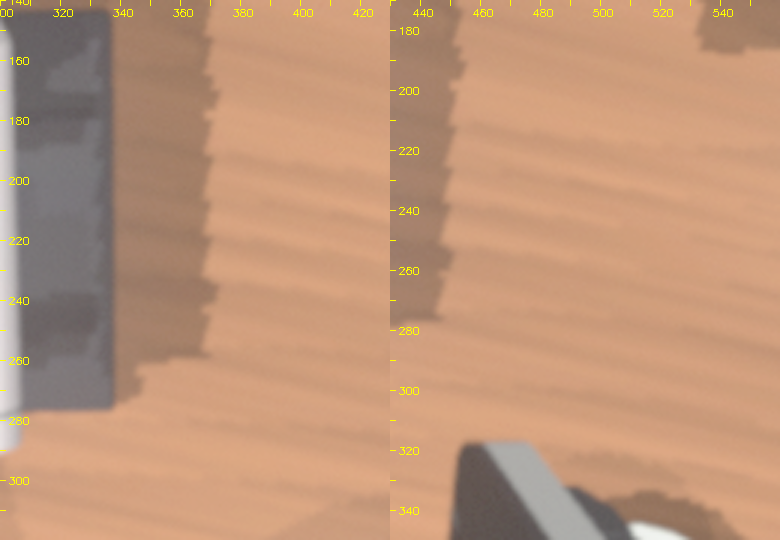

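View pics/n2.png

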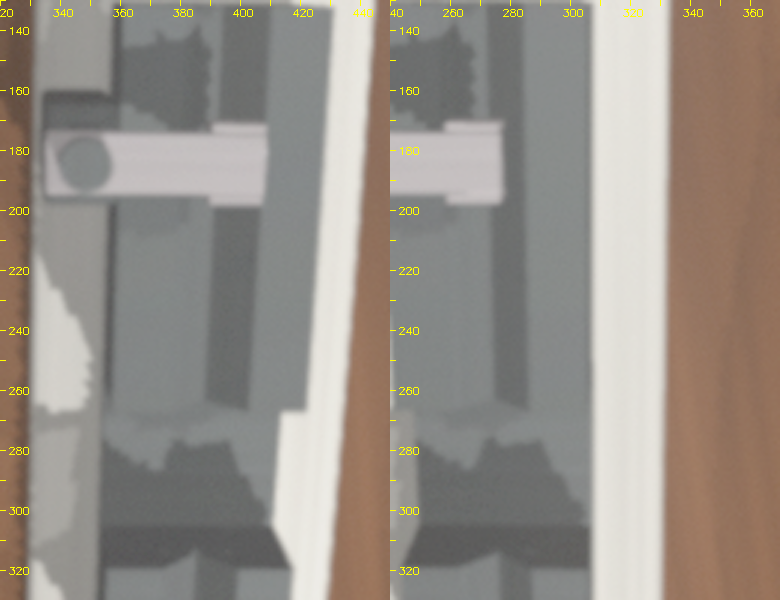

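```bash
cat > meas.py <<'E'
from h import *
import pickle
from scipy.optimize import least_squares
np.set_printoptions(precision=4,suppress=True)
D=pickle.load(open("D.pkl","rb"))
H=[((-36,-25,45),(422.3,267),(307,267)),((-80,-25,45),(417.3,319.7),(306.7,319.7)),((-36,0,35),(389,263.3),(275.7,264)),
((-36,-10,45),(402.8,267),(286.3,267)),((-80,0,35),(384.7,312.7),(276.3,312.7)),((-80,-10,45),(398.7,319.7),(287,319.7))]
M=np.array([h[0] for h in H])*1e-3
def T(p): return Ro.from_euler('z',p[3]).apply(M)+p[:3]
f=lambda p:np.hstack([(proj(D[n],T(p))-[h[i] for h in H]).ravel() for n,i in(("w3",1),("w4",2))])
r=least_squares(f,[.6,-.15,0,-1.72],x_scale=[.01,.01,.01,.02]);print("holder",r.x,np.degrees(r.x[3]));print(r.fun.reshape(-1,2).T)
# stem
def stem(n,x0,x1,y0,y1):
    i=cv2.imread(f"pics/{n}.png")[y0:y1,x0:x1]; m=(i.min(2)>95).astype(np.uint8)
    k,l,s,c=cv2.connectedComponentsWithStats(m);j=1+np.argmax(s[1:,4]);print(n,s[j])
    ys,xs=np.nonzero(l==j);rows=np.unique(ys);cx=np.array([xs[ys==y].mean() for y in rows]);w=np.array([(ys==0+y).sum() for y in rows]);print(w[::8],w[:24])
    a=np.polyfit(rows,cx,1);g=lambda y:(np.polyval(a,y)+x0,y+y0)
    return g(rows[0]-.5),g(rows[-1]+.5)
s1=stem("w1",272,320,105,305);s2=stem("w2",365,410,135,325);print(s1,s2)
P=[tri([(D["w1"],a),(D["w2"],b)]) for a,b in zip(s1,s2)];print(P)
d=P[0][0]-P[1][0];print(np.linalg.norm(d),np.degrees(np.arctan2(d[1],d[0])))
for n,s in(("w1",s1),("w2",s2)):
    A=onz(D[n],s[0],.0463);B=onz(D[n],s[1],.0463);print(n,A,B,np.linalg.norm(A-B))
# rack corners: right edge in w1 (base, z~8)
print("rack corners",[onz(D["w1"],p,.008) for p in[(336.5,143.5),(338,276)]])
E
python3 meas.py
```

```text
holder [ 0.5936 -0.1504 -0.0013 -1.7426] -99.84357413330648
[[-0.0519  0.1188 -0.7489  0.2034  0.1031  0.1891 -0.3176 -0.5484 -0.1177
   0.8666 -0.0928  0.3806]
 [ 0.5253 -0.2657 -0.3806  0.1893  1.07   -0.4835  0.4002 -0.0995 -1.3191
  -0.0129  0.9207 -0.5117]]
w1 [   7   15   29  173 3828]
[11 13 14 15 22 24 24 25 25 24 24 25 25 24 24 23 23 24 24 24 24 23] [11 12 13 13 13 14 14 13 13 13 13 13 13 14 14 14 14 14 15 15 15 15 15 15]
w2 [   9   10   28  168 3678]
[11 14 14 15 22 24 24 24 24 24 25 24 24 24 23 23 23 23 23 23 24] [11 12 13 13 13 14 14 14 14 14 14 14 14 14 14 14 14 14 14 15 15 15 15 15]
((np.float64(290.42283387644795), np.float64(119.5)), (np.float64(295.43265745303177), np.float64(292.5))) ((np.float64(390.66644184159156), np.float64(144.5)), (np.float64(385.35736768221796), np.float64(312.5)))
[(array([0.6131, 0.1792, 0.0489]), [0.1, 0.1]), (array([0.4925, 0.1494, 0.0486]), [0.2, 0.2])]
0.12422259823939658 13.900362228802857
w1 [0.6132 0.1794 0.0463] [0.4918 0.1493 0.0463] 0.1251387145439123
w2 [0.613  0.1788 0.0463] [0.4914 0.1488 0.0463] 0.12522803433481397
rack corners [array([0.6036, 0.1439, 0.008 ]), array([0.4988, 0.1169, 0.008 ])]
```

```bash
python3 - <<'E'
from h import *
import pickle
D=pickle.load(open("D.pkl","rb"))
for n,a,b,z in(("w4",(333,130),(330.7,330),.008),("w4",(307.3,140),(307,267),.045),("w3",(431.3,132.7),(422.3,267),.045),("w3",(444.3,130),(429,330),.008)):
    A=onz(D[n],a,z);B=onz(D[n],b,z);d=A-B
    th=np.arctan2(d[1],d[0]);nn=np.array([-np.sin(th),np.cos(th)])
    print(n,z,np.degrees(th),"origin line offset (mm)",1e3*nn@(A[:2]-[.5936,-.1504]))
# reach / joint check
from itertools import product
np.set_printoptions(precision=2,suppress=True)
for nm,p,y in(("grip",[.5425,.1617,.0443],13.9),("slot",[.6036,-.0935,.0443],-99.2),("push0",[.615,-.04,.06],-9.2),("push1",[.592,-.13,.06],-9.2)):
    for k in(0,180): print(nm,k,solve_ik(p,down(np.radians(y+k))))
E
```

```text
w4 0.008 -98.96177286574525 origin line offset (mm) -44.16543883652894
w4 0.045 -99.31439958309474 origin line offset (mm) -24.932284330315852
w3 0.045 -99.00330153182843 origin line offset (mm) -24.14193998931085
w3 0.008 -98.90696417600755 origin line offset (mm) -43.64751538049511
grip 0 [-0.79  0.62  0.58  1.99 -0.52  0.69 -1.21]
grip 180 [ 0.43  0.92 -1.19  1.92  1.01  1.06  0.61]
slot 0 [-0.55  0.82  0.95  1.89 -0.86  0.9  -2.47]
slot 180 [-0.18  0.63  0.36  1.87 -0.33  0.7   0.21]
push0 0 [-0.48  0.69  0.69  1.86 -0.59  0.81 -1.22]
push0 180 [-0.03  0.59  0.03  1.84 -0.03  0.72  1.43]
push1 0 [-0.34  0.67  0.68  1.89 -0.58  0.79 -1.07]
push1 180 [ 0.1   0.57  0.06  1.86 -0.05  0.71  1.6 ]
```

```bash
cat > pick.py <<'E'
from h import *
np.set_printoptions(precision=4,suppress=True)
q1=down(np.radians(13.9)); G=np.array([.5425,.1617])
q2=down(np.radians(-99.0)); S=np.array([.6040,-.0934])
gripper_to(.06)
goto([*G,.12],q1)
print(move_l([*G,.0443],feed=.1,threshold=8))
print(gripper_to(.0,squeeze=40));s=get_state();print(s["clock"],s["position"],s["opening"],s["gripper_force"])
move_l([*G,.17],feed=.15);s=get_state();print(s["opening"],s["force"])
goto([*S,.16],q2)
move_l([*S,.07],feed=.15);pause(.2);print(get_state()["force"])
print(move_l([*S,.0435],feed=.03,threshold=5));s=get_state();print(s["clock"],s["position"],s["force"],s["opening"])
c=calibration("scene");cv2.imwrite("pics/p1.png",cv2.resize(read_camera("scene")[190:340,90:330],None,fx=3,fy=3,interpolation=cv2.INTER_CUBIC))
E
python3 pick.py
```

```text
False
False
7.925 [0.5426 0.1624 0.0448] 0.014591958233185409 38.911356925964355
0.014383740328815904 [ 1.0633  0.935  -1.5883]
[-0.2315 -0.0021 -1.5819]
True
11.7167 [ 0.6029 -0.0932  0.045 ] [-1.2113 -0.3271  2.4753] 0.01451014208008881
```

View pics/p1.png

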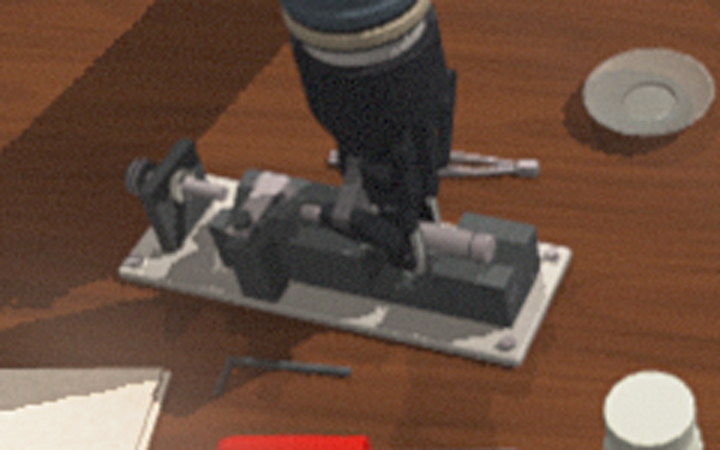

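```bash
cat > rel.py <<'E'
from h import *
np.set_printoptions(precision=4,suppress=True)
q2=down(np.radians(-99.0)); S=np.array([.6040,-.0934]); h=np.array([np.cos(np.radians(-99)),np.sin(np.radians(-99))])
P=lambda x:S+(x+.058)*h
gripper_to(.045);pause(.4);s=get_state();print(s["force"])
p=s["position"][:2];move_l([*p,.15],feed=.15)
gripper_to(0)
goto([*P(-.160),.12],down(np.radians(-9.0)))
move_l([*P(-.160),.0648],feed=.1);pause(.3);s=get_state();print(s["clock"],s["position"],s["force"],s["opening"])
b=s["force"];print(b[:2]@h)
print(move_l([*P(-.112),.0648],feed=.015,threshold=1.5));s=get_state();print(s["clock"],"x",(s["position"][:2]-S)@h-.058,s["force"]-b,(s["force"]-b)[:2]@h)
im=read_camera("wrist");cv2.imwrite("pics/r1.png",im)
cv2.imwrite("pics/r2.png",cv2.resize(read_camera("scene")[190:340,90:330],None,fx=3,fy=3,interpolation=cv2.INTER_CUBIC))
E
python3 rel.py
```

```text
[-0.1354  0.654   0.2044]
16.0 [0.6203 0.0074 0.0654] [-0.5221 -0.3348  0.7882] -0.00022071566172530478
0.41231842861055445
True
18.8833 x -0.11321242751406962 [0.9657 1.1444 2.3534] -1.281376021811645
```

View pics/r2.png

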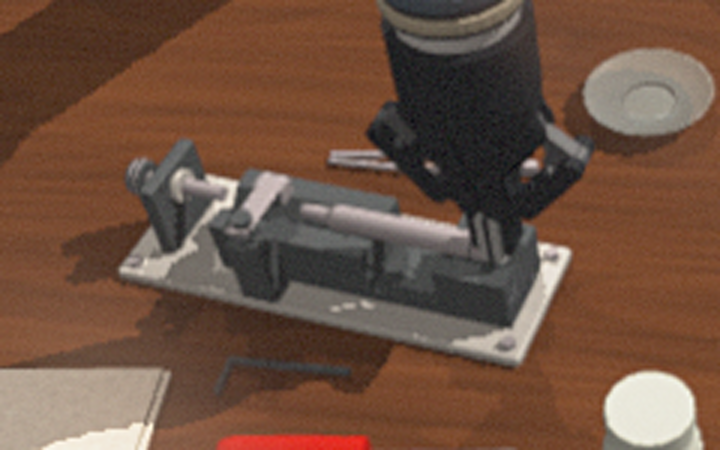

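```bash
cat > push.py <<'E'
from h import *
np.set_printoptions(precision=2,suppress=True)
S=np.array([.6040,-.0934]); h=np.array([np.cos(np.radians(-99)),np.sin(np.radians(-99))])
P=lambda x:S+(x+.058)*h
X=lambda s:(s["position"][:2]-S)@h-.058
b=np.array([-.522,-.335,.788]); Z=.0665
f=lambda s:-(s["force"]-b)[:2]@h
E
python3 - <<'E'
from push import *
move_l([*P(-.114),Z],feed=.05);pause(.2);s=get_state();print(s["clock"],X(s),f(s),s["force"],s["position"][2])
for x in np.arange(-.110,-.0679,.005):
    t=move_l([*P(x),Z],feed=.02,threshold=9);s=get_state()
    print(t,round(s["clock"],2),"cmd",round(x,4),"x",round(X(s),4),"F",round(f(s),2),(s["force"]-b)[2].round(2))
    if t or f(s)>13: break
cv2.imwrite("pics/q1.png",cv2.resize(read_camera("scene")[190:340,90:330],None,fx=3,fy=3,interpolation=cv2.INTER_CUBIC))
E
```

```text
19.4333 -0.113983305153213 -0.5407415165157547 [-0.55 -0.88  0.69] 0.0662100222673866
False 19.78 cmd -0.11 x -0.1096 F 0.69 -0.47
False 20.18 cmd -0.105 x -0.1045 F 0.94 -1.09
False 20.58 cmd -0.1 x -0.0995 F 0.39 -1.01
False 20.98 cmd -0.095 x -0.0945 F 0.4 0.0
False 21.38 cmd -0.09 x -0.0896 F 0.44 -1.11
False 21.78 cmd -0.085 x -0.0845 F 0.07 -0.17
False 22.18 cmd -0.08 x -0.0798 F 1.45 -0.04
False 22.58 cmd -0.075 x -0.0759 F 4.94 0.44
False 22.98 cmd -0.07 x -0.0694 F 2.8 -0.06
```

```bash
python3 - <<'E'
from push import *
def rep(t):
    s=get_state();print(t,round(s["clock"],2),"x",round(X(s),4),"F",round(f(s),2),(s["force"]-b).round(2))
rep("start")
t=move_l([*P(-.062),Z],feed=.008,threshold=5);rep(t)
if not t:
    t=move_l([*P(-.034),Z],feed=.005,threshold=3.5);rep(t)
for _ in range(3): pause(.1);rep("hold")
E
```

```text
start 23.03 x -0.0694 F 2.6 [ 0.27  2.59 -0.35]
False 24.18 x -0.0618 F 4.3 [0.53 4.27 0.3 ]
True 25.93 x -0.0594 F -0.53 [ 1.42 -0.76 -0.39]
hold 26.02 x -0.06 F 0.71 [ 0.54  0.63 -0.62]
hold 26.12 x -0.0607 F 0.9 [ 1.22  0.72 -0.66]
hold 26.23 x -0.0612 F 0.67 [ 0.56  0.59 -0.8 ]
```

```bash
python3 - <<'E'
from push import *
s=get_state();x=X(s)
for i in range(22):
    x+=.0004; t=move_l([*P(x),Z],feed=.006,threshold=5);s=get_state();F=f(s)
    print(t,round(s["clock"],2),"cmd",round(x*1e3,2),"x",round(X(s)*1e3,2),"F",round(F,2))
    if F>6.5: break
E
```

```text
False 26.59 cmd -60.78 x -60.7 F 0.5
False 26.84 cmd -60.38 x -60.35 F 0.72
False 27.09 cmd -59.98 x -59.9 F -0.36
False 27.34 cmd -59.58 x -59.55 F 0.39
False 27.59 cmd -59.18 x -59.26 F 0.53
False 27.84 cmd -58.78 x -59.18 F 1.88
False 28.09 cmd -58.38 x -59.09 F 2.97
False 28.34 cmd -57.98 x -58.98 F 5.3
False 28.59 cmd -57.58 x -58.99 F 6.73
```

```bash
python3 - <<'E'
from push import *
x=-.05758
for i in range(4):
    x+=.0003; t=move_l([*P(x),Z],feed=.006,threshold=5);pause(.05)
    s=get_state();F=np.mean([f(s)]);print(t,round(s["clock"],2),"cmd",round(x*1e3,2),"x",round(X(s)*1e3,2),"F",round(F,2))
    if F>8.2: break
for _ in range(6):
    pause(.12);s=get_state();print(round(X(s)*1e3,2),round(f(s),2))
cv2.imwrite("pics/z.png",cv2.resize(read_camera("scene")[215:295,120:260],None,fx=5,fy=5,interpolation=cv2.INTER_CUBIC))
E
```

```text
False 28.89 cmd -57.28 x -58.92 F 6.5
False 29.19 cmd -56.98 x -58.92 F 6.55
False 29.49 cmd -56.68 x -58.89 F 7.81
False 29.79 cmd -56.38 x -58.88 F 6.95
-58.87 8.05
-58.88 7.99
-58.87 8.27
-58.88 7.32
-58.89 7.66
-58.85 6.87
```

View pics/z.png

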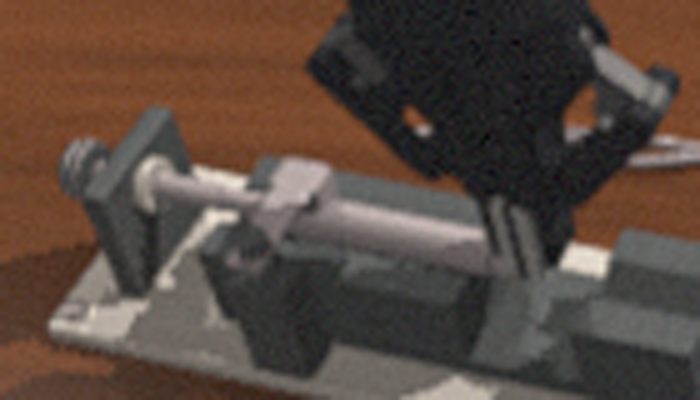

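```bash
python3 - <<'E'
from push import *
move_l([*P(-.0560),Z],feed=.005,threshold=3)
L=[]
for _ in range(6):
    pause(.1);s=get_state();L.append((round(X(s)*1e3,2),round(f(s),2)))
print(L)
move_l([*P(-.075),Z],feed=.02);move_l([*P(-.078),.2],feed=.15)
pause(.5);s=get_state();print(s["clock"],s["force"])
cv2.imwrite("pics/fin.png",cv2.resize(np.vstack([read_camera("top")[210:270,360:480]]),None,fx=6,fy=6,interpolation=cv2.INTER_CUBIC))
E
```

```text
[(np.float64(-58.85), np.float64(8.39)), (np.float64(-58.83), np.float64(7.56)), (np.float64(-58.83), np.float64(8.43)), (np.float64(-58.84), np.float64(9.07)), (np.float64(-58.83), np.float64(8.83)), (np.float64(-58.83), np.float64(8.43))]
34.0333 [ 0.03 -0.15 -0.  ]
```

View pics/fin.png

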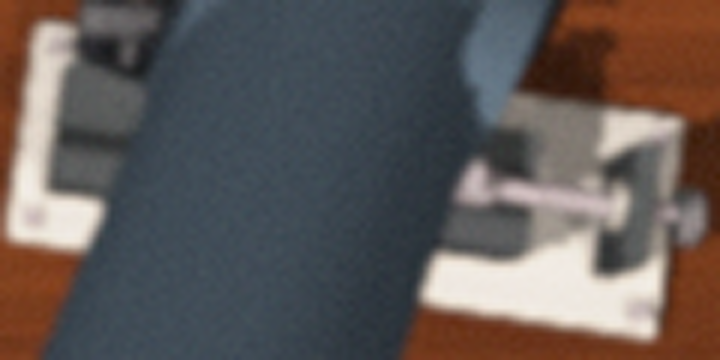

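```bash
python3 -c "
from cell import *
print(sign_off())"
```

```text
the job is handed in; nothing more can be done
None
```

The long tapered stem is in the V-groove, under the hold-down and touching the stop screw. I judge it was pressed there at about 4–5 N above sliding friction for over half a second. The last views show no gap at the screw, the arm is clear, and I handed the job in at about 34 s; the hand-in returned no verdict.

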